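Mesh a splined pinion in a gearbox hub and hold it down

TASK

Lift the splined pinion (the one with the flat tang on top) out of the wooden block, put its stem into the hub of the gearbox, turn it until the splines mesh and slide it fully home, so that its gear wheel lies on the hub's top against the push of the sprung pad inside. Finish while still holding the pinion and pressing it home, so that a colleague can lock it; do not let go. Leave the other things on the bench where they are.

Things in the scene. Friction and masses are not known exactly. Their poses are not given: they have to be found in the camera images.
- pinion: Loose steel splined pinion, about 0.42 kg (0.34 to 0.53), the only part with a tall flat tang. Starts upright, stem down, in the wooden block. Origin: on its axis in the underside of its gear wheel; z up the axis, x along the tang's long side. Gear wheel 63 mm across the teeth, 15 mm thick (z 0 to 15 mm); tang above it, stem below.
- tang (a point): Middle of the pinion's tang, 34 mm above the pinion's origin; axes as the pinion. The tang is a block 40 mm along x, 24 mm along y (grip these two flats), 38 mm high, standing on the gear wheel.
- nose (a point): Lower end of the pinion's stem, 40 mm below its origin. From the gear wheel down 30 mm the stem has six splines, each 7 mm wide, 35 mm across tips, one pair along the pinion's x, the others every 60 degrees. The last 10 mm are a round pilot nose of 18.4 mm diameter, its last 6 mm tapered to 10 mm.
- stand: Fixed wooden block, 95 x 95 x 55 mm high, with an upright round through hole of 43 mm in its middle; the pinion's gear wheel lies on its top and the stem hangs in the hole. Origin: centre of its underside.
- gearbox: Fixed grey gearbox: foot 130 x 110 mm, 40 mm high, on it an upright round dark steel hub 68 mm in diameter, top face 90 mm above the bench. Origin: centre of its underside, under the hub's axis; z up, x along one pair of the hub's slots.
- hub_mouth (a point): Centre of the hub's bore in its top face; axes as gearbox. Six slots 10 mm wide, 38 mm across ends, one pair along x, the rest every 60 degrees; round bore between them 21.4 mm; all 50 mm deep. Any of the six turns meshes. Unmeshed, the splines rest on the hub with the gear wheel 30 mm above it. Home: pinion origin at this point, gear wheel on the hub.
- thrust_pad (a joint): Travel (m) of the sprung pad in the bore: 0 up, grows as the nose presses it down. The nose meets it with the gear wheel 12 mm above the hub. It pushes back with 8 N at first, 14 N at home (travel 12 mm), more than the pinion's weight: let go, the pinion rises.
- bearing: Bystander: plain steel ring bearing, 48 mm across, 15 mm high, lying on the bench. Origin: centre of its underside.
- wrench: Bystander: steel wrench lying flat along its own x. Origin: centre of its underside.
- wheel_gear: Bystander: dark plain gear wheel without stem or tang, 86 mm across, 24 mm high with its boss. Origin: centre of its underside.
- grease_can: Bystander: plain metal can, 66 mm across, 110 mm high. Origin: centre of its underside.
- hammer: Bystander: hammer lying along its own x. Origin: underside.
- washer_jar: Bystander: clear jar with black cap, 60 mm across, 80 mm high. Origin: centre of its underside.
- screwdriver: Bystander: screwdriver lying along its own x. Origin: underside.

How it is judged:
By the outcome, as a careful person would: the job done as asked, in the order asked, and still so for the second after the job is handed in, while the arm keeps its last pose, push and grip.
It also fails if it takes over 38 s, if anything falls off the work surface, if the arm or the gripper's body presses on something with over 40 N, if the wrist force passes 120 N, or if a joint passes its speed limit or range.

ROBOT

A 6-joint arm with a two-finger parallel gripper is mounted at the origin on the work surface. World frame = base frame: x ahead of the robot, y to its left, z up, the work surface at z = 0. Lengths are in mm, angles in rad, forces in N, time in s.
With the tool pointing down it reaches from about 350 to 975 mm from the base axis. Payload 7.1 kg.
Tool frame: the origin (TCP) lies on the mounting face of the last link; the fingertips stand 182 mm ahead of it and the grasp point (between the pads) lies 163 mm ahead of it (ctrl.tcp_to_tips is the distance from the TCP to the fingertips, in mm); z points along the fingers, y is the direction in which the jaws open and shut (so a half turn about z gives the same grasp; the last joint's range is limited). The gripper opens to 88 mm and grips with 3 to 60 N. Pads are 20 mm wide; open, the fingers measure 115 mm over their backs; the gripper's body (75 mm by 178 mm) begins 61 mm behind the grasp point.
Start: joints at [1.107, 0.423, 1.63, -0, 1.089, -0.019], TCP at [268.891, 564.184, 404.675] pointing down, gripper open.
Joint ranges: [-3, 3], [-0.9, 2.11], [0.09, 2.58], [-1.31, 4.45], [0.11, 2.69], [-2.54, 2.54]. Speed limits (rad/s): [2.39, 2.39, 3.01, 3.14, 3.14, 3.14].

INTERFACE

Orientations are given as a rotation vector (axis times angle).
In Python, from workcell import ctrl gives the robot as it stands. The module is installed in compiled form; this text tells all that it offers.
- The arm moves only by the tool send_rows, never from a script. Its argument "commands" is a list of rows, each an object with "translation": the shift along the world's x, y, z normalised to -1 to 1, where 1 is 0.1 m, a list of three; "twist": the turn, a rotation vector about the world's x, y, z normalised to -1 to 1, where 1 is 0.5 rad, a list of three. A call has exactly 10 rows; each row is the pose to reach, as a shift and turn from the pose commanded when the call began; what a row does not reach only later rows make up. A row lasts 1/10 s, in which the tool goes at most 50 mm and 8.59 degrees, less where a joint would pass 70% of its speed; a pose out of reach is approached as far as the arm can. A call with a number of a shift or a turn outside -1 to 1 is refused whole. A call with a gripper value outside its range is refused whole. "grip" is the closure, from -1 (fully open) to 1 (shut), set as the call begins (left out, the last holds). The fingers move at their own pace and stop on an object; the grip force is fixed at half the most. Time passes only in rows, so rows that repeat a pose let the fingers close, or fill a call up. It gives the time, the measured TCP pose, the force and the opening at its end, in the units of the state.
- ctrl.get_obs(): the state, without advancing time (a new reading comes with each control period).
- ctrl.get_image(name): name is "side" or "top"; returns a dict with "img" (400x640x3 uint8, red, green, blue), "intrinsics" (3x3 intrinsics, pixels), "dist" ([k1, k2, p1, p2, k3] as OpenCV has them; the pictures are not rectified), "cam_to_world" (4x4, takes a point from camera to world coordinates). Camera axes: x right, y down, z forward; pixel columns grow to the right and rows downward; lengths in mm; the calibration is good to about 2 mm. A picture is of the moment at which its call begins. There is no depth.
- ctrl.close_job(): hands the job in, once; it reports no verdict.
The state is a dict: "t": time; "qpos": joint angles; "qvel": joint speeds; "joint_torque": joint torques, N m; "ee_pos": TCP position; "orientation": TCP orientation; "ft_force": force on the tool from outside, world axes, zero at the start; "moment": the same for the moment, N m; "width": finger opening in mm.
Only numpy, scipy, OpenCV 4.12 (cv2) and the standard library are available. Lean on these libraries where they do the work, as an engineer would, in place of code of your own. Each camera call takes 0.05 s, during which the arm holds its last target. There are 200 camera calls.

## Working session

There is one attempt and no reset: what is moved stays moved. The work goes in short steps, Python scripts to look and compute and a tool call to move; the robot and the scene stay as the last step left them, time stands still between calls to the robot, and variables do not carry over. Pictures are saved under pics/ and viewed, about 8 in all and at most 12, crops included, and the job is handed in when it is done.

Besides the shell and the picture viewer there is one more tool, called after "Call:" as name(argument=value, ...) on one line, values as JSON. send_rows: Moves the arm, as the interface text tells. Its arguments: {"type":"object","properties":{"commands":{"type":"array","items":{"type":"object","properties":{"translation":{"type":"array","items":{"type":"number"}},"twist":{"type":"array","items":{"type":"number"}}}}},"grip":{"type":"number"}},"required":["commands"]}

```bash
mkdir -p pics; cat > h.py <<'E'
import numpy as np, cv2, json
from workcell import ctrl
def grab(n,tag):
    d=ctrl.get_image(n); im=cv2.cvtColor(np.asarray(d["img"]),cv2.COLOR_RGB2BGR)
    cv2.imwrite(f"pics/{tag}.png",im); np.savez(f"pics/{tag}.npz",K=d["intrinsics"],D=d["dist"],T=d["cam_to_world"]); return im
def cam(tag):
    z=np.load(f"pics/{tag}.npz"); return z["K"].astype(float),z["D"].astype(float),z["T"].astype(float)
def plane(tag,uv,z):
    K,D,T=cam(tag); p=cv2.undistortPoints(np.array(uv,float).reshape(-1,1,2),K,D).reshape(-1,2)
    r=np.c_[p,np.ones(len(p))]@T[:3,:3].T; o=T[:3,3]; return o+r*((z-o[2])/r[:,2])[:,None]
def proj(tag,P):
    K,D,T=cam(tag); W=np.linalg.inv(T); return cv2.projectPoints(np.array(P,float).reshape(-1,3),cv2.Rodrigues(W[:3,:3])[0],W[:3,3],K,D)[0].reshape(-1,2)
E
python3 - <<'E'
from h import *
a=grab("top","top0"); b=grab("side","side0")
for t in("top0","side0"): K,D,T=cam(t); print(T.round(2),K[0,0])
o=ctrl.get_obs(); print(o["ee_pos"],o["orientation"],o["t"],o["width"],o["ft_force"])
E
```

```text
[[ 3.00000e-02 -9.70000e-01  2.20000e-01  2.27470e+02]
 [-1.00000e+00 -3.00000e-02  0.00000e+00  1.02400e+01]
 [ 0.00000e+00 -2.20000e-01 -9.80000e-01  1.52693e+03]
 [ 0.00000e+00  0.00000e+00  0.00000e+00  1.00000e+00]] 469.9733973676543
[[-1.000e+00 -4.000e-02  3.000e-02  5.074e+02]
 [-5.000e-02  7.400e-01 -6.700e-01  6.956e+02]
 [ 1.000e-02 -6.700e-01 -7.400e-01  8.507e+02]
 [ 0.000e+00  0.000e+00  0.000e+00  1.000e+00]] 375.9897723765002
[268.80311177 563.98282206 403.9951345 ] [-6.92895311e-01 -3.06388884e+00  2.05816715e-03] 0.1 87.73942764587294 [ 0.28197384  0.43966348 -0.2540405 ]
```

View pics/top0.png

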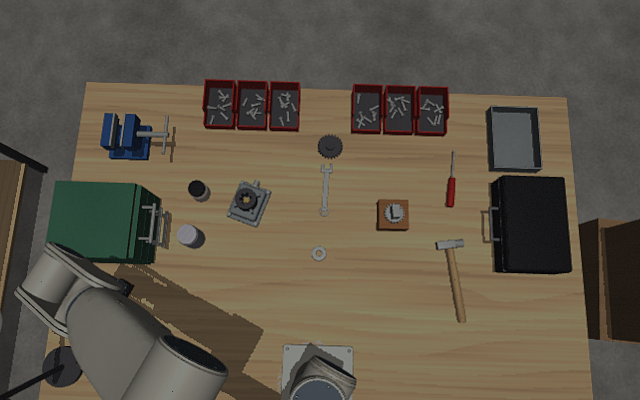

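View pics/side0.png

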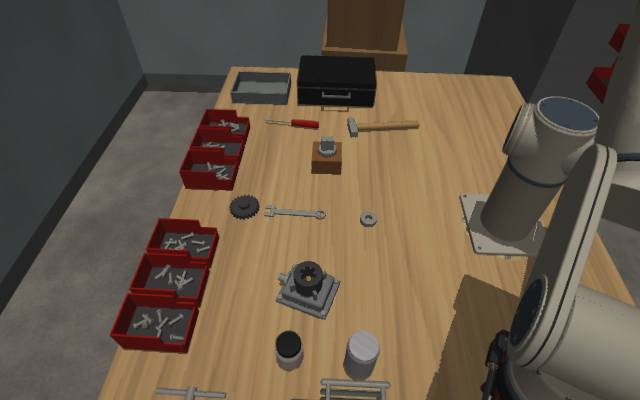

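The top view shows the pinion in its block at about (394,212) and the hub at about (246,198). In the side view they are at (327,148) and (308,275). I'll enlarge these next.

```bash
python3 - <<'E'
from h import *
a=cv2.imread("pics/top0.png"); b=cv2.imread("pics/side0.png")
def c(im,x,y,s): return cv2.resize(im[y:y+s*3//4,x:x+s],(400,300),interpolation=cv2.INTER_CUBIC)
m=np.vstack([np.hstack([c(a,370,190,50),c(a,221,178,50)]),np.hstack([c(b,302,130,50),c(b,273,250,80)])])
cv2.imwrite("pics/m0.png",m)
for n,t,uv,z in [("tang top","top0",(393,210),127-55+36),("tang side","side0",(327,138.5),108),("hubtop","top0",(246,198),90),("hub side","side0",(308,269),90)]: pass
print("pinion top",plane("top0",[(394,212)],70),"hub",plane("top0",[(246,198)],90),"hub side",plane("side0",[(308,271)],90),"pin side",plane("side0",[(327,140)],108))
E
```

```text
pinion top [[ 526.0162428  -227.33303804   70.        ]] hub [[551.33828332 240.05109369  90.        ]] hub side [[549.68949776 239.11175811  90.        ]] pin side [[ 522.14450634 -217.02931027  108.        ]]
```

View pics/m0.png

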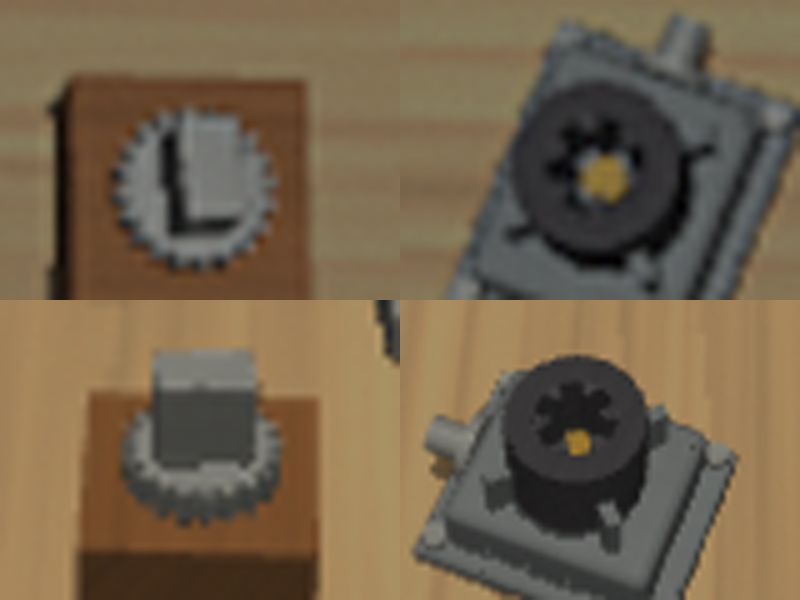

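```bash
cat >> h.py <<'E'
def ortho(tag,c,z,half=45,s=4):
    n=int(2*half*s); g=(np.arange(n)+.5)/s-half   # col -> -y , row -> -x (x up, y left)
    X,Y=np.meshgrid(c[0]-g,c[1]-g,indexing="ij")
    uv=proj(tag,np.c_[X.ravel(),Y.ravel(),np.full(X.size,z)]).astype(np.float32).reshape(n,n,2)
    return cv2.remap(cv2.imread(f"pics/{tag}.png"),uv[...,0],uv[...,1],cv2.INTER_CUBIC)
E
python3 - <<'E'
from h import *
rows=[]
for t in("top0","side0"):
    r=[]
    for c,z,R in [((550.5,239.5),90,34),((526,-227),70,31.5),((526,-227),108,20)]:
        im=ortho(t,c,z,33.3 if 0 else 40,3.3)
        im=cv2.convertScaleAbs(im,alpha=1.5,beta=10)
        k=im.shape[0]//2
        cv2.circle(im,(k,k),int(R*3.3),(0,255,255),1); cv2.line(im,(k-4,k),(k+4,k),(0,0,255)); cv2.line(im,(k,k-4),(k,k+4),(0,0,255)); r.append(im)
    rows.append(np.hstack(r))
    for rr in (14,16):
        th=np.arange(0,360,1.); P=np.c_[550.5+rr*np.cos(np.radians(th)),239.5+rr*np.sin(np.radians(th)),np.full(360,90)]
        uv=proj(t,P).astype(np.float32); g=cv2.cvtColor(cv2.imread(f"pics/{t}.png"),cv2.COLOR_BGR2GRAY)
        v=cv2.remap(g,uv[:,0],uv[:,1],cv2.INTER_CUBIC).ravel().astype(float)
        F=np.sum((v.mean()-v)*np.exp(-6j*np.radians(th)))/360; print(t,rr,"slot angle",-np.degrees(np.angle(F))/6%60,abs(F))
cv2.imwrite("pics/o0.png",np.vstack(rows)); print(np.vstack(rows).shape)
R=cv2.Rodrigues(ctrl.get_obs()["orientation"])[0]; print(R.round(3))
E
```

```text
top0 14 slot angle 50.68385795166677 4.656647098595046
top0 16 slot angle 56.396030947885485 2.510622240629735
side0 14 slot angle 6.0127173872831845 2.5858270358126068
side0 16 slot angle 6.750762197333735 3.8845904984127357
(528, 792, 3)
[[-0.903  0.43  -0.001]
 [ 0.43   0.903 -0.001]
 [ 0.    -0.001 -1.   ]]
```

View pics/o0.png

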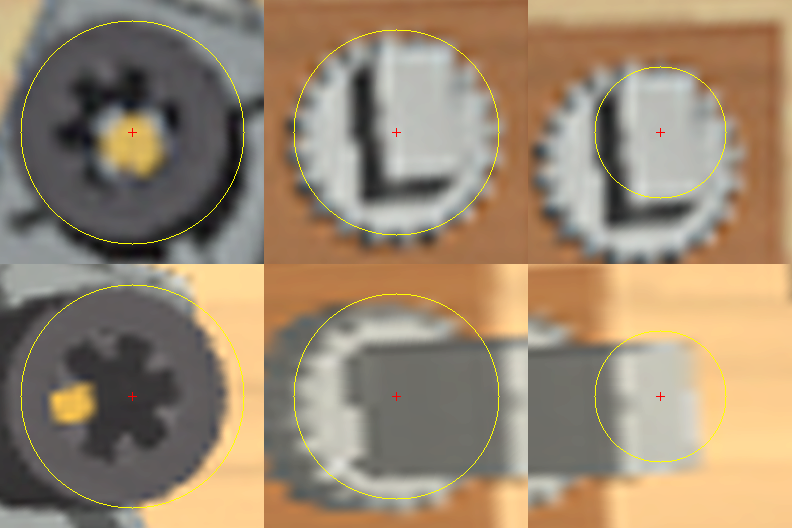

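The rectified views put the hub centre near (550,242) and the pinion near (525,-228), with its tang along x. I'll refine both with masks.

```bash
python3 - <<'E'
from h import *
s=6
def hub(t,c,lo,hi):
    im=ortho(t,c,90,45,s).astype(int); g=im.mean(2); k=g.shape[0]/2
    sat=im.max(2)-im.min(2)
    m=((g>lo)&(g<hi)&(sat<18)).astype(np.uint8)*255
    m=cv2.morphologyEx(m,cv2.MORPH_OPEN,np.ones((9,9)))
    n,l,st,ce=cv2.connectedComponentsWithStats(m)
    # component at radius 26mm ring
    th=np.radians(np.arange(0,360,5)); ids=l[(k-26*s*np.cos(th)).astype(int),(k-26*s*np.sin(th)).astype(int)]; i=np.bincount(ids[ids>0]).argmax()
    f=(l==i).astype(np.uint8); ct=max(cv2.findContours(f,0,2)[0],key=cv2.contourArea); e=cv2.fitEllipse(cv2.convexHull(ct)); (x,y),r=cv2.minEnclosingCircle(ct)
    print(t,"hub ell",c[0]-(e[0][1]-k)/s,c[1]-(e[0][0]-k)/s,np.array(e[1])/s,"mec",c[0]-(y-k)/s,c[1]-(x-k)/s,2*r/s)
    return f*255
o=[]
for t in("top0","side0"):
    g=ortho(t,(550.5,242),90,45,s).mean(2); print(t,"face",np.median(g[int(270-27*s):int(270-23*s),250:290]))
    v=np.median(g[int(270-27*s):int(270-23*s),250:290])
    o.append(hub(t,(550.5,242),v*.82,v*1.25))
    for cx,cy in((550,241),(550,242.5),(550,244)):
        q=[]
        for rr in(13,14,15,16):
            th=np.radians(np.arange(360)); uv=proj(t,np.c_[cx+rr*np.cos(th),cy+rr*np.sin(th),np.full(360,90)]).astype(np.float32)
            gg=cv2.cvtColor(cv2.imread(f"pics/{t}.png"),6); vv=cv2.remap(gg,uv[:,0],uv[:,1],cv2.INTER_CUBIC).ravel().astype(float)
            F=np.sum((vv.mean()-np.minimum(vv,vv.mean()*1.2))*np.exp(-6j*th))/360; q+=[round(-np.degrees(np.angle(F))/6%60,1),round(abs(F),1)]
        print(t,cx,cy,q)
    im=ortho(t,(525,-228),108,30,s); gg=im.mean(2); k=gg.shape[0]/2; v=np.median(gg[int(k)-20:int(k)+20,int(k)-20:int(k)+20]); sat=im.max(2).astype(int)-im.min(2)
    m=((abs(gg-v)<12)&(sat<20)).astype(np.uint8)*255; m=cv2.morphologyEx(m,cv2.MORPH_OPEN,np.ones((25,25)))
    ct=max(cv2.findContours(m,0,2)[0],key=cv2.contourArea); r=cv2.minAreaRect(ct); print(t,"tang",525-(r[0][1]-k)/s,-228-(r[0][0]-k)/s,np.array(r[1])/s,r[2],v); o.append(cv2.resize(m,(540,540)))
    # foot: grey region edges
cv2.imwrite("pics/m1.png",cv2.resize(np.vstack([np.hstack(o[:2]),np.hstack(o[2:])]),(600,600)))
E
```

```text
top0 face 50.0
top0 hub ell 551.9309488932291 242.7454833984375 [64.76367188 73.05091858] mec 549.5945129394531 240.15013122558594 76.28902689615886
top0 550 241 [np.float64(45.2), np.float64(2.6), np.float64(47.4), np.float64(2.7), np.float64(47.6), np.float64(2.3), np.float64(44.7), np.float64(2.1)]
top0 550 242.5 [np.float64(35.7), np.float64(1.1), np.float64(36.7), np.float64(2.1), np.float64(38.9), np.float64(3.4), np.float64(40.1), np.float64(4.3)]
top0 550 244 [np.float64(30.6), np.float64(3.2), np.float64(32.2), np.float64(4.5), np.float64(34.1), np.float64(5.1), np.float64(37.3), np.float64(5.4)]
top0 tang 522.4451039632162 -232.36708323160806 [40.99212392 29.5694809 ] 88.87670135498047 117.66666666666667
side0 face 56.0
side0 hub ell 550.3617299397787 244.8693389892578 [65.90348816 66.8446401 ] mec 550.5126190185547 245.61619822184244 68.25257873535156
side0 550 241 [np.float64(42.7), np.float64(2.2), np.float64(42.3), np.float64(2.3), np.float64(41.3), np.float64(2.7), np.float64(41.5), np.float64(3.0)]
side0 550 242.5 [np.float64(40.9), np.float64(4.0), np.float64(41.2), np.float64(4.7), np.float64(41.5), np.float64(5.3), np.float64(41.8), np.float64(5.9)]
side0 550 244 [np.float64(40.5), np.float64(4.7), np.float64(40.9), np.float64(6.0), np.float64(41.6), np.float64(6.5), np.float64(42.1), np.float64(7.0)]
side0 tang 522.4323221842448 -226.0428899129232 [38.40828196 21.87867991] 85.72721862792969 122.33333333333333
```

View pics/m1.png

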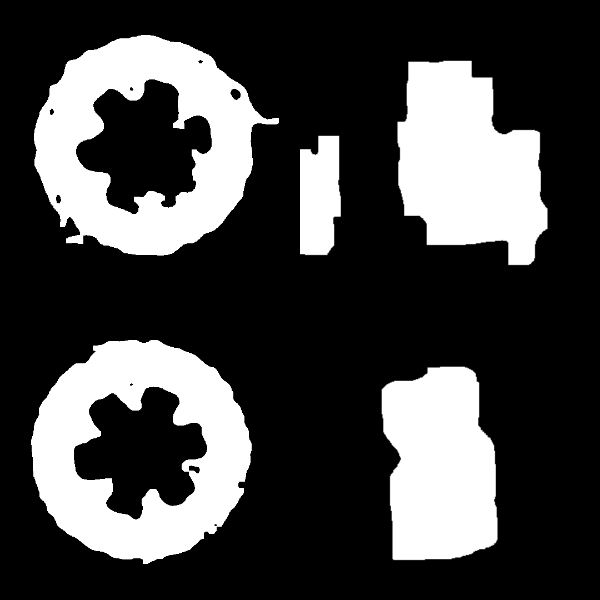

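Both views agree to about 1–3 mm: hub centre near (551,244.5), slots near 40° (mod 60), pinion near (524.5,-228), and tang about 3° off x. That's good enough to start moving.

Call:
send_rows(commands=[{"translation": [0.05, -0.1, 0], "twist": [0, 0, 0.1]}, {"translation": [0.1, -0.2, 0], "twist": [0, 0, 0.2]}, {"translation": [0.15, -0.3, 0], "twist": [0, 0, 0.3]}, {"translation": [0.2, -0.4, 0], "twist": [0, 0, 0.4]}, {"translation": [0.25, -0.5, 0], "twist": [0, 0, 0.5]}, {"translation": [0.3, -0.6, 0], "twist": [0, 0, 0.6]}, {"translation": [0.35, -0.7, 0], "twist": [0, 0, 0.7]}, {"translation": [0.4, -0.8, 0], "twist": [0, 0, 0.8]}, {"translation": [0.45, -0.9, 0], "twist": [0, 0, 0.9]}, {"translation": [0.5, -1, 0], "twist": [0, 0, 1]}], grip=-1)

```text
t: 1.1
ee_pos: [319.0, 463.6, 404.3]
orientation: [0.09, -3.14, 0.001]
ft_force: [0.8, -0.5, 0.5]
width: 87.8
```

Call:
send_rows(commands=[{"translation": [0.05, -0.1, 0], "twist": [0, 0, 0]}, {"translation": [0.1, -0.2, 0], "twist": [0, 0, 0]}, {"translation": [0.15, -0.3, 0], "twist": [0, 0, 0]}, {"translation": [0.2, -0.4, 0], "twist": [0, 0, 0]}, {"translation": [0.25, -0.5, 0], "twist": [0, 0, 0]}, {"translation": [0.3, -0.6, 0], "twist": [0, 0, 0]}, {"translation": [0.35, -0.7, 0], "twist": [0, 0, 0]}, {"translation": [0.4, -0.8, 0], "twist": [0, 0, 0]}, {"translation": [0.45, -0.9, 0], "twist": [0, 0, 0]}, {"translation": [0.5, -1, 0], "twist": [0, 0, 0]}])

```text
t: 2.1
ee_pos: [369.3, 363.3, 404.7]
orientation: [-0.087, 3.14, 0.0]
ft_force: [0.7, 0.1, -0.6]
width: 87.8
```

Call:
send_rows(commands=[{"translation": [0.05, -0.1, 0], "twist": [0, 0, 0]}, {"translation": [0.1, -0.2, 0], "twist": [0, 0, 0]}, {"translation": [0.15, -0.3, 0], "twist": [0, 0, 0]}, {"translation": [0.2, -0.4, 0], "twist": [0, 0, 0]}, {"translation": [0.25, -0.5, 0], "twist": [0, 0, 0]}, {"translation": [0.3, -0.6, 0], "twist": [0, 0, 0]}, {"translation": [0.35, -0.7, 0], "twist": [0, 0, 0]}, {"translation": [0.4, -0.8, 0], "twist": [0, 0, 0]}, {"translation": [0.45, -0.9, 0], "twist": [0, 0, 0]}, {"translation": [0.5, -1, 0], "twist": [0, 0, 0]}])

```text
t: 3.1
ee_pos: [419.3, 263.3, 404.7]
orientation: [-0.087, 3.14, -0.0]
ft_force: [-0.4, 0.6, 0.6]
width: 88.0
```

Call:
send_rows(commands=[{"translation": [0.05, -0.1, 0], "twist": [0, 0, 0]}, {"translation": [0.1, -0.2, 0], "twist": [0, 0, 0]}, {"translation": [0.15, -0.3, 0], "twist": [0, 0, 0]}, {"translation": [0.2, -0.4, 0], "twist": [0, 0, 0]}, {"translation": [0.25, -0.5, 0], "twist": [0, 0, 0]}, {"translation": [0.3, -0.6, 0], "twist": [0, 0, 0]}, {"translation": [0.35, -0.7, 0], "twist": [0, 0, 0]}, {"translation": [0.4, -0.8, 0], "twist": [0, 0, 0]}, {"translation": [0.45, -0.9, 0], "twist": [0, 0, 0]}, {"translation": [0.5, -1, 0], "twist": [0, 0, 0]}])

```text
t: 4.1
ee_pos: [469.3, 163.3, 404.7]
orientation: [-0.087, 3.14, 0.0]
ft_force: [0.2, 0.1, 0.1]
width: 88.1
```

Call:
send_rows(commands=[{"translation": [0.05, -0.1, 0], "twist": [0, 0, 0]}, {"translation": [0.1, -0.2, 0], "twist": [0, 0, 0]}, {"translation": [0.15, -0.3, 0], "twist": [0, 0, 0]}, {"translation": [0.2, -0.4, 0], "twist": [0, 0, 0]}, {"translation": [0.25, -0.5, 0], "twist": [0, 0, 0]}, {"translation": [0.3, -0.6, 0], "twist": [0, 0, 0]}, {"translation": [0.35, -0.7, 0], "twist": [0, 0, 0]}, {"translation": [0.4, -0.8, 0], "twist": [0, 0, 0]}, {"translation": [0.45, -0.9, 0], "twist": [0, 0, 0]}, {"translation": [0.5, -1, 0], "twist": [0, 0, 0]}])

```text
t: 5.1
ee_pos: [519.3, 63.3, 404.7]
orientation: [-0.087, 3.14, 0.0]
ft_force: [-0.2, -0.1, 1.4]
width: 88.1
```

Call:
send_rows(commands=[{"translation": [0, -0.1, -0.02], "twist": [0, 0, 0]}, {"translation": [0.01, -0.2, -0.06], "twist": [0, 0, 0]}, {"translation": [0.01, -0.3, -0.1], "twist": [0, 0, 0]}, {"translation": [0.02, -0.4, -0.15], "twist": [0, 0, 0]}, {"translation": [0.02, -0.5, -0.2], "twist": [0, 0, 0]}, {"translation": [0.03, -0.6, -0.25], "twist": [0, 0, 0]}, {"translation": [0.03, -0.7, -0.3], "twist": [0, 0, 0]}, {"translation": [0.04, -0.8, -0.35], "twist": [0, 0, 0]}, {"translation": [0.04, -0.9, -0.4], "twist": [0, 0, 0]}, {"translation": [0.05, -1, -0.45], "twist": [0, 0, 0]}])

```text
t: 6.1
ee_pos: [523.8, -36.7, 359.2]
orientation: [0.087, -3.14, -0.0]
ft_force: [-0.6, 0.2, -0.2]
width: 87.9
```

Call:
send_rows(commands=[{"translation": [0, -0.1, -0.02], "twist": [0, 0, 0]}, {"translation": [0, -0.2, -0.04], "twist": [0, 0, 0]}, {"translation": [0, -0.3, -0.06], "twist": [0, 0, 0]}, {"translation": [0, -0.4, -0.08], "twist": [0, 0, 0]}, {"translation": [0, -0.5, -0.1], "twist": [0, 0, 0]}, {"translation": [0, -0.6, -0.12], "twist": [0, 0, 0]}, {"translation": [0, -0.7, -0.14], "twist": [0, 0, 0]}, {"translation": [0, -0.8, -0.16], "twist": [0, 0, 0]}, {"translation": [0, -0.9, -0.18], "twist": [0, 0, 0]}, {"translation": [0, -1, -0.2], "twist": [0, 0, 0]}])

```text
t: 7.1
ee_pos: [523.9, -136.7, 339.5]
orientation: [-0.087, 3.14, 0.0]
ft_force: [0.4, -0.3, -0.4]
width: 88.2
```

Call:
send_rows(commands=[{"translation": [0, -0.15, 0], "twist": [0, 0, 0]}, {"translation": [0, -0.3, 0], "twist": [0, 0, 0]}, {"translation": [0, -0.5, 0], "twist": [0, 0, -0.0]}, {"translation": [0, -0.7, -0.05], "twist": [0, 0, 0]}, {"translation": [0, -0.85, -0.15], "twist": [0, 0, 0]}, {"translation": [0, -0.91, -0.3], "twist": [0, 0, 0]}, {"translation": [0, -0.91, -0.5], "twist": [0, 0, 0]}, {"translation": [0, -0.91, -0.65], "twist": [0, 0, 0]}, {"translation": [0, -0.91, -0.78], "twist": [0, 0, 0]}, {"translation": [0, -0.91, -0.83], "twist": [0, 0, 0]}])

```text
t: 8.1
ee_pos: [523.4, -226.3, 254.7]
orientation: [0.087, -3.138, -0.002]
ft_force: [-0.2, 0.1, 0.3]
width: 87.8
```

```bash
python3 - <<'E'
from h import *
a=grab("top","top1"); b=grab("side","side1")
o=ctrl.get_obs(); print(o["ee_pos"],o["t"],o["ft_force"],o["qpos"])
c=lambda im,x,y,w,h:cv2.resize(im[y:y+h,x:x+w],(400,500),interpolation=cv2.INTER_CUBIC)
cv2.imwrite("pics/m2.png",np.hstack([c(a,360,170,80,100),c(b,290,90,80,100)]))
E
```

```text
[ 523.7522016  -226.45126421  255.73755231] 8.2 [0.29837161 0.01358795 0.69132206] [-4.28951349e-01  5.55130139e-01  1.83622886e+00  2.66443447e-05
  7.51906343e-01 -2.05543990e+00]
```

View pics/m2.png

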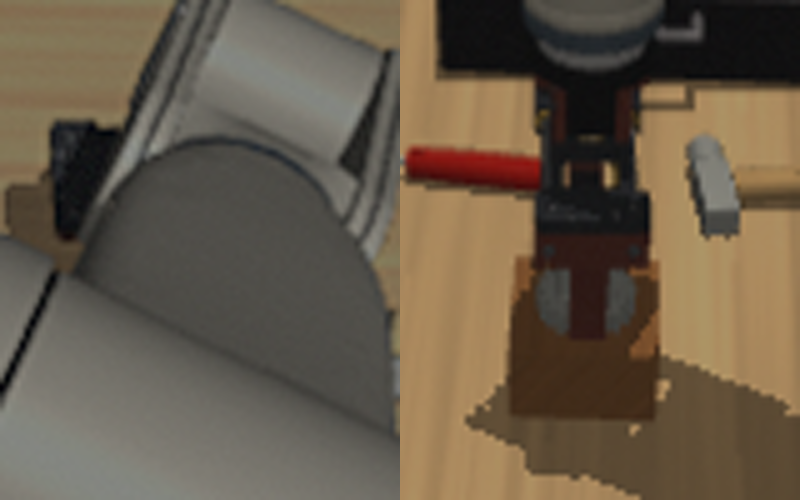

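The side view shows the finger centred on the wheel, both at column ≈587, and the far finger is hidden behind the tang. Closing now.

Call:
send_rows(commands=[{"translation": [0, 0, 0], "twist": [0, 0, 0]}, {"translation": [0, 0, 0], "twist": [0, 0, 0]}, {"translation": [0, 0, 0], "twist": [0, 0, 0]}, {"translation": [0, 0, 0], "twist": [0, 0, 0]}, {"translation": [0, 0, 0], "twist": [0, 0, 0]}, {"translation": [0, 0, 0], "twist": [0, 0, 0]}, {"translation": [0, 0, 0], "twist": [0, 0, 0]}, {"translation": [0, 0, 0], "twist": [0, 0, 0]}, {"translation": [0, 0, 0], "twist": [0, 0, 0]}, {"translation": [0, 0, 0], "twist": [0, 0, 0]}], grip=1)

```text
t: 9.2
ee_pos: [523.9, -226.9, 256.6]
orientation: [-0.087, 3.14, -0.0]
ft_force: [0.2, -0.5, -0.6]
width: 24.2
```

Width is 24.2 mm, so the tang is held. Next: lift, carry over and turn by −0.4 rad.

Call:
send_rows(commands=[{"translation": [0, 0, 0.05], "twist": [0, 0, 0]}, {"translation": [0, 0, 0.15], "twist": [0, 0, 0]}, {"translation": [0, 0, 0.3], "twist": [0, 0, 0]}, {"translation": [0, 0, 0.45], "twist": [0, 0, 0]}, {"translation": [0, 0, 0.6], "twist": [0, 0, 0]}, {"translation": [0, 0.1, 0.7], "twist": [0, 0, 0]}, {"translation": [0, 0.25, 0.8], "twist": [0, 0, 0]}, {"translation": [0, 0.4, 0.88], "twist": [0, 0, 0]}, {"translation": [0, 0.55, 0.94], "twist": [0, 0, 0]}, {"translation": [0, 0.7, 1], "twist": [0, 0, 0]}])

```text
t: 10.2
ee_pos: [523.7, -155.0, 356.9]
orientation: [0.088, -3.14, -0.001]
ft_force: [-1.0, 0.0, -4.6]
width: 24.3
```

Call:
send_rows(commands=[{"translation": [0.01, 0.15, 0], "twist": [0, 0, 0]}, {"translation": [0.02, 0.25, 0], "twist": [0, 0, 0]}, {"translation": [0.03, 0.35, 0], "twist": [0, 0, -0.05]}, {"translation": [0.04, 0.45, 0], "twist": [0, 0, -0.1]}, {"translation": [0.05, 0.55, 0], "twist": [0, 0, -0.15]}, {"translation": [0.06, 0.65, 0], "twist": [0, 0, -0.2]}, {"translation": [0.07, 0.75, 0], "twist": [0, 0, -0.25]}, {"translation": [0.08, 0.85, 0], "twist": [0, 0, -0.3]}, {"translation": [0.09, 0.95, 0], "twist": [0, 0, -0.35]}, {"translation": [0.1, 1, 0], "twist": [0, 0, -0.4]}])

```text
t: 11.2
ee_pos: [533.8, -55.7, 356.1]
orientation: [-0.228, -3.132, -0.0]
ft_force: [-1.0, 0.2, -4.1]
width: 24.1
```

Call:
send_rows(commands=[{"translation": [0.01, 0.1, 0], "twist": [0, 0, -0.04]}, {"translation": [0.02, 0.2, 0], "twist": [0, 0, -0.08]}, {"translation": [0.03, 0.3, 0], "twist": [0, 0, -0.12]}, {"translation": [0.04, 0.4, 0], "twist": [0, 0, -0.16]}, {"translation": [0.05, 0.5, 0], "twist": [0, 0, -0.2]}, {"translation": [0.06, 0.6, 0], "twist": [0, 0, -0.24]}, {"translation": [0.07, 0.7, 0], "twist": [0, 0, -0.28]}, {"translation": [0.08, 0.8, 0], "twist": [0, 0, -0.32]}, {"translation": [0.09, 0.9, 0], "twist": [0, 0, -0.36]}, {"translation": [0.1, 1, 0], "twist": [0, 0, -0.4]}])

```text
t: 12.2
ee_pos: [543.8, 44.0, 356.0]
orientation: [-0.54, -3.094, 0.001]
ft_force: [0.9, 0.4, -4.1]
width: 24.3
```

Call:
send_rows(commands=[{"translation": [0.01, 0.1, 0], "twist": [0, 0, 0]}, {"translation": [0.02, 0.2, 0], "twist": [0, 0, 0]}, {"translation": [0.03, 0.3, 0], "twist": [0, 0, 0]}, {"translation": [0.03, 0.4, 0], "twist": [0, 0, 0]}, {"translation": [0.04, 0.5, 0], "twist": [0, 0, 0]}, {"translation": [0.05, 0.6, 0], "twist": [0, 0, 0]}, {"translation": [0.06, 0.7, 0], "twist": [0, 0, 0]}, {"translation": [0.07, 0.8, 0], "twist": [0, 0, 0]}, {"translation": [0.07, 0.9, 0], "twist": [0, 0, 0]}, {"translation": [0.07, 1, 0], "twist": [0, 0, 0]}])

```text
t: 13.2
ee_pos: [550.9, 144.0, 356.6]
orientation: [-0.539, -3.095, 0.0]
ft_force: [0.7, 0.4, -3.7]
width: 24.2
```

Call:
send_rows(commands=[{"translation": [0, 0.1, 0], "twist": [0, 0, 0]}, {"translation": [0, 0.2, 0], "twist": [0, 0, 0]}, {"translation": [0, 0.3, 0], "twist": [0, 0, 0]}, {"translation": [0, 0.4, 0], "twist": [0, 0, 0]}, {"translation": [0, 0.5, 0], "twist": [0, 0, 0]}, {"translation": [0, 0.6, 0], "twist": [0, 0, 0]}, {"translation": [0, 0.7, 0], "twist": [0, 0, 0]}, {"translation": [0, 0.8, 0], "twist": [0, 0, 0]}, {"translation": [0, 0.9, 0], "twist": [0, 0, 0]}, {"translation": [0, 1, 0], "twist": [0, 0, 0]}])

```text
t: 14.2
ee_pos: [550.9, 244.0, 356.7]
orientation: [-0.539, -3.095, -0.0]
ft_force: [-0.2, -0.7, -4.6]
width: 24.0
```

```bash
python3 - <<'E'
from h import *
a=grab("top","top2"); b=grab("side","side2")
o=ctrl.get_obs(); p=o["ee_pos"]; print(p,o["orientation"],o["t"],o["ft_force"],o["moment"],o["width"])
for z in(p[2]-201.6-40,p[2]-201.6,p[2]-201.6+15): print(proj("side2",[[p[0],p[1],z]]))
print("hub px",proj("side2",[[551,244.5,90]]))
cv2.imwrite("pics/m3.png",cv2.resize(b[190:340,230:390],(800,600*150//120*4//5),interpolation=cv2.INTER_CUBIC)[:600])
E
```

```text
[550.89868032 244.4890204  356.69082493] [5.37120043e-01 3.09505740e+00 7.09733511e-04] 14.3 [-0.14252075 -0.25531789 -3.6322599 ] [-0.00769496 -0.00253447 -0.05190666] 24.030884594262723
[[307.14586454 267.22904019]]
[[306.85523684 257.4863063 ]]
[[306.74087521 253.64534729]]
hub px [[307.27417154 272.99666972]]
```

View pics/m3.png

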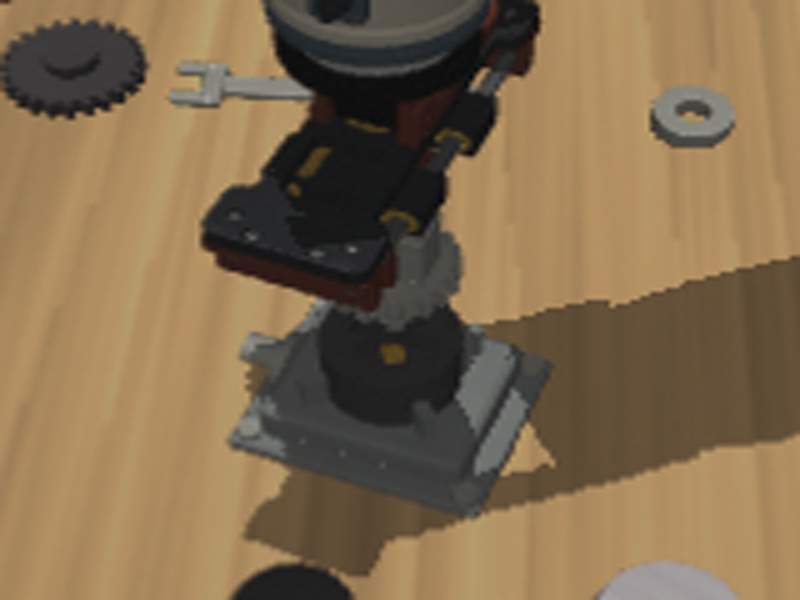

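The wheel's right edge (x≈322) matches the expected 321.8, so the pinion is over the hub. Descending the nose into the bore.

Call:
send_rows(commands=[{"translation": [0, 0, -0.05], "twist": [0, 0, 0]}, {"translation": [0, 0, -0.1], "twist": [0, 0, 0]}, {"translation": [0, 0, -0.15], "twist": [0, 0, 0]}, {"translation": [0, 0, -0.19], "twist": [0, 0, 0]}, {"translation": [0, 0, -0.22], "twist": [0, 0, 0]}, {"translation": [0, 0, -0.25], "twist": [0, 0, 0]}, {"translation": [0, 0, -0.28], "twist": [0, 0, 0]}, {"translation": [0, 0, -0.31], "twist": [0, 0, 0]}, {"translation": [0, 0, -0.33], "twist": [0, 0, 0]}, {"translation": [0, 0, -0.33], "twist": [0, 0, 0]}])

```text
t: 15.3
ee_pos: [550.8, 243.2, 323.4]
orientation: [-0.539, -3.095, 0.0]
ft_force: [-0.9, 0.1, -4.7]
width: 24.1
```

Call:
send_rows(commands=[{"translation": [0, 0, -0.01], "twist": [0, 0, 0]}, {"translation": [0, 0, -0.02], "twist": [0, 0, 0]}, {"translation": [0, 0, -0.03], "twist": [0, 0, 0]}, {"translation": [0, 0, -0.04], "twist": [0, 0, 0]}, {"translation": [0, 0, -0.05], "twist": [0, 0, 0]}, {"translation": [0, 0, -0.06], "twist": [0, 0, 0]}, {"translation": [0, 0, -0.06], "twist": [0, 0, 0]}, {"translation": [0, 0, -0.06], "twist": [0, 0, 0]}, {"translation": [0, 0, -0.06], "twist": [0, 0, 0]}, {"translation": [0, 0, -0.06], "twist": [0, 0, 0]}])

```text
t: 16.3
ee_pos: [550.9, 243.2, 317.7]
orientation: [0.539, 3.095, 0.0]
ft_force: [-0.3, -0.6, -4.1]
width: 24.4
```

No contact force at 4 mm below the unmeshed rest height, so it looks meshed already. Continuing down towards the pad.

Call:
send_rows(commands=[{"translation": [0, 0, -0.015], "twist": [0, 0, 0]}, {"translation": [0, 0, -0.03], "twist": [0, 0, 0]}, {"translation": [0, 0, -0.045], "twist": [0, 0, 0]}, {"translation": [0, 0, -0.06], "twist": [0, 0, 0]}, {"translation": [0, 0, -0.075], "twist": [0, 0, 0]}, {"translation": [0, 0, -0.09], "twist": [0, 0, 0]}, {"translation": [0, 0, -0.105], "twist": [0, 0, 0]}, {"translation": [0, 0, -0.12], "twist": [0, 0, 0]}, {"translation": [0, 0, -0.13], "twist": [0, 0, 0]}, {"translation": [0, 0, -0.13], "twist": [0, 0, 0]}])

```text
t: 17.3
ee_pos: [550.9, 243.2, 304.5]
orientation: [-0.539, -3.095, 0.0]
ft_force: [0.4, -0.4, -3.4]
width: 24.0
```

Call:
send_rows(commands=[{"translation": [0, 0, -0.01], "twist": [0, 0, 0]}, {"translation": [0, 0, -0.02], "twist": [0, 0, 0]}, {"translation": [0, 0, -0.03], "twist": [0, 0, 0]}, {"translation": [0, 0, -0.04], "twist": [0, 0, 0]}, {"translation": [0, 0, -0.05], "twist": [0, 0, 0]}, {"translation": [0, 0, -0.06], "twist": [0, 0, 0]}, {"translation": [0, 0, -0.07], "twist": [0, 0, 0]}, {"translation": [0, 0, -0.08], "twist": [0, 0, 0]}, {"translation": [0, 0, -0.08], "twist": [0, 0, 0]}, {"translation": [0, 0, -0.08], "twist": [0, 0, 0]}])

```text
t: 18.3
ee_pos: [551.0, 243.2, 297.2]
orientation: [0.539, 3.094, 0.0]
ft_force: [-2.1, -0.9, 7.3]
width: 24.2
```

The spring pad is being pressed: +11 N over the pinion's weight, which suits about 6 mm of travel. Home should be near TCP z ≈ 291.5.

Call:
send_rows(commands=[{"translation": [0, 0, -0.01], "twist": [0, 0, 0]}, {"translation": [0, 0, -0.02], "twist": [0, 0, 0]}, {"translation": [0, 0, -0.03], "twist": [0, 0, 0]}, {"translation": [0, 0, -0.035], "twist": [0, 0, 0]}, {"translation": [0, 0, -0.04], "twist": [0, 0, 0]}, {"translation": [0, 0, -0.045], "twist": [0, 0, 0]}, {"translation": [0, 0, -0.05], "twist": [0, 0, 0]}, {"translation": [0, 0, -0.055], "twist": [0, 0, 0]}, {"translation": [0, 0, -0.06], "twist": [0, 0, 0]}, {"translation": [0, 0, -0.06], "twist": [0, 0, 0]}])

```text
t: 19.3
ee_pos: [551.1, 243.2, 291.7]
orientation: [0.539, 3.094, 0.001]
ft_force: [-3.0, -1.8, 10.2]
width: 24.2
```

Call:
send_rows(commands=[{"translation": [0, 0, -0.003], "twist": [0, 0, 0]}, {"translation": [0, 0, -0.006], "twist": [0, 0, 0]}, {"translation": [0, 0, -0.009], "twist": [0, 0, 0]}, {"translation": [0, 0, -0.012], "twist": [0, 0, 0]}, {"translation": [0, 0, -0.012], "twist": [0, 0, 0]}, {"translation": [0, 0, -0.012], "twist": [0, 0, 0]}, {"translation": [0, 0, -0.012], "twist": [0, 0, 0]}, {"translation": [0, 0, -0.012], "twist": [0, 0, 0]}, {"translation": [0, 0, -0.012], "twist": [0, 0, 0]}, {"translation": [0, 0, -0.012], "twist": [0, 0, 0]}])

```text
t: 20.3
ee_pos: [551.1, 243.2, 291.6]
orientation: [0.539, 3.094, 0.001]
ft_force: [-7.0, -3.4, 20.8]
width: 24.1
```

z has stopped at 291.6, which puts the origin at 90.0 mm, and the force is rising, so the wheel is seated on the hub. I'll ease the side force slightly, hold, and look.

Call:
send_rows(commands=[{"translation": [-0.003, -0.002, -0.012], "twist": [0, 0, 0]}, {"translation": [-0.005, -0.002, -0.012], "twist": [0, 0, 0]}, {"translation": [-0.005, -0.002, -0.002], "twist": [0, 0, 0]}, {"translation": [-0.005, -0.002, -0.002], "twist": [0, 0, 0]}, {"translation": [-0.005, -0.002, -0.002], "twist": [0, 0, 0]}, {"translation": [-0.005, -0.002, -0.002], "twist": [0, 0, 0]}, {"translation": [-0.005, -0.002, -0.002], "twist": [0, 0, 0]}, {"translation": [-0.005, -0.002, -0.002], "twist": [0, 0, 0]}, {"translation": [-0.005, -0.002, -0.002], "twist": [0, 0, 0]}, {"translation": [-0.005, -0.002, -0.002], "twist": [0, 0, 0]}])

```text
t: 21.3
ee_pos: [550.9, 243.1, 291.6]
orientation: [0.538, 3.093, 0.002]
ft_force: [-5.3, -2.9, 19.7]
width: 24.3
```

```bash
python3 - <<'E'
from h import *
b=grab("side","side3"); o=ctrl.get_obs(); print(o["ee_pos"],o["t"],o["ft_force"],o["moment"],o["width"])
cv2.imwrite("pics/m4.png",cv2.resize(b[190:340,230:390],(640,600),interpolation=cv2.INTER_CUBIC))
E
```

```text
[550.92392557 243.13935438 291.57213326] 21.35 [-5.39888419 -2.49666182 19.57579649] [-0.58587083  1.09398167  0.00795077] 23.916186487883202
```

View pics/m4.png

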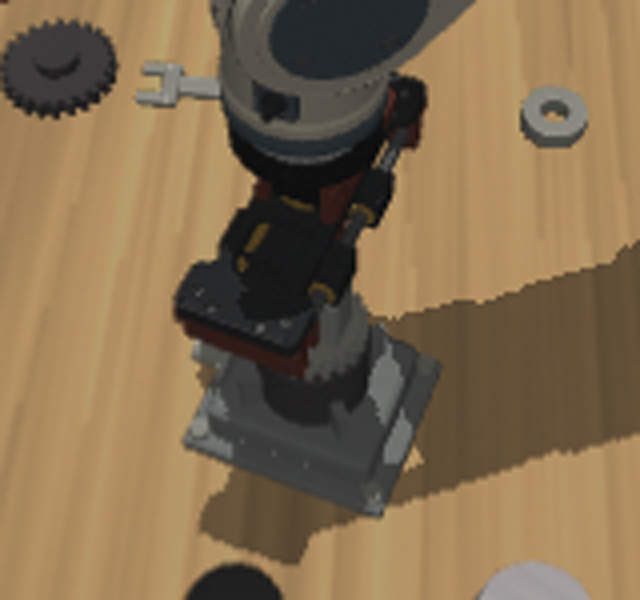

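The wheel lies flush on the hub at about (340,365) in the crop, with no gap showing, and the bystanders in view haven't moved. The reading is steady at about 20 N, so I'm handing in.

```bash
python3 -c "
from workcell import ctrl
print(ctrl.close_job())"
```

```text
the job is handed in; nothing more can be done
None
```

The pinion is fully home in the gearbox hub, and the arm is still gripping it and pressing it down. The job is handed in at about 21.4 s on the robot's clock.

I gripped the pinion by its tang, lifted it out of the block and turned it about −23° on the way over. That matched the slot angle measured in the images, so the splines meshed at the first descent with no search turn.

**Last checks:**
- **Seating:** the pinion's origin is at 90.0 mm, the hub's top face, reckoned from the tool height at pick-up and at the end. The tool stopped at z = 291.6 mm and the force rose when I commanded further down.
- **Push:** the wrist reads about 20 N upward, steady, against −4 N with the pinion hanging free. That is the spring's 14 N plus about 10 N of wheel-on-hub contact.
- **Grip:** the opening is steady at about 24 mm, the tang's width.
- **Picture:** the final side view shows the wheel on the hub with no gap visible, though the finger hides part of it. The bystanders in that crop look unmoved; I did not check the others again.

**Disagreements:**
- A side force of about 6 N remained; a small correction eased it only slightly.
- The two cameras differed by 1 to 3 mm on the hub and pinion positions. The fit's clearance and the tapered nose took that up.

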